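# Close the lamp foot switch and hold it shut for the screws

### The arm

A 7-joint arm with a two-finger parallel gripper is mounted at the origin on the work surface. World frame = base frame: x ahead of the robot, y to its left, z up, the work surface at z = 0. Lengths are in m, angles in rad, forces in N, time in s.
With the tool pointing down it reaches from about 0.4 to 0.875 m from the base axis. Payload 19.3 kg.
Tool frame: the origin (TCP) lies where the fingers leave the gripper's body, on its centre line; the fingertips stand bot.tip_reach ahead of it and the grasp point (between the pads) lies 54 mm ahead of it (bot.tip_reach is the distance from the TCP to the fingertips, in m); z points along the fingers, y is the line along which they close (so a half turn about z gives the same grasp; the last joint's range is limited). The gripper opens to 85 mm and grips with 20 to 120 N. Pads are 22 mm wide; open, the fingers measure 114 mm over their backs; the gripper's body (76 mm by 85 mm) begins 54 mm behind the grasp point. The pads swing forward as they close: fully open they stand 13 mm farther back than shut.
Start: joints at [-1.22, 0.521, -0.036, 1.599, 0.021, 1.021, -0.113], TCP at [0.255, 0.57, 0.304] pointing down, gripper open.
Joint ranges: [-2.91, 2.91], [-0.3, 2.13], [-1.5, 1.42], [0.17, 2.43], [-1.26, 4.41], [0.16, 1.93], [-2.52, 2.52]. Speed limits (rad/s): [1.89, 1.89, 2.39, 2.39, 3.01, 3.01, 3.01].

### API

Orientations are given as [roll, pitch, yaw] about the fixed x, y, z axes, in that order (R = Rz(yaw) Ry(pitch) Rx(roll)).
In Python, from workcell import bot gives the robot as it stands. The module is installed in compiled form; this text tells all that it offers.
- The arm moves only by the shell command python3 -m jog 'ROWS' [FORCE]. ROWS is JSON, a list that holds one entry, the list of rows, each a list of 7 numbers: the shift along the tool's x, y, z in mm, then the turn, a rotation vector about the tool's x, y, z in rad, then the opening, from 0 (shut) to 1 (fully open). In form: [[[tx, ty, tz, wx, wy, wz, fingers], ...]]. A call has 1 to 5 rows; each row shifts and turns the commanded pose from where the row before left it, along the tool's axes as they then stand; what a row does not reach is not made up. A row lasts 1/10 s, in which the tool goes at most 50 mm and 8.59 degrees, less where a joint would pass 70% of its speed; a pose out of reach is approached as far as the arm can. A call is refused whole if a number of a shift passes 50 or a number of a turn 0.15, either way. A call with a gripper value outside its range is refused whole. The fingers move at their own pace and stop on an object; FORCE is the grip in N (left out, the last holds). Time passes only in rows, so rows that do not move let the fingers close. It gives the time, the measured TCP pose, the force, the opening and the grip force at its end, in the units of the state.
- bot.observe(): the state, without advancing time (a new reading comes with each control period).
- bot.grab_frame(name): name is "scene" or "top" or "wrist"; returns a dict with "img" (480x640x3 uint8, red, green, blue), "intrinsics" (3x3 intrinsics, pixels), "R" (3x3) and "t" (3): a world point X has camera coordinates R X + t; the wrist camera has in their place "tool_from_camera" (4x4, takes a point from camera to tool coordinates, whose origin is the TCP and whose axes are the flange's). Camera axes: x right, y down, z forward; pixel columns grow to the right and rows downward; lengths in m; the calibration is good to about 2 mm. A picture is of the moment at which its call begins: read the wrist's pose just before it. There is no depth.
- bot.job_done(): hands the job in; it is judged then, once.
Trained networks look in a picture, given as the dict that the camera call returned (one of the last four; its "shot" number tells which), for a name from the list of things; names that differ only in an ending like _2 or _b are one class to them, and where a whole thing is asked for, a point or a joint stands for the part that bears it (a point fixed in the world has none). Each returns a list of dicts, best first, with "conf" (0 to 1); they miss things now and then, are a little off and sometimes report something else, mostly with a low value. They report only what shows in the picture. A call takes as long as a camera call. They do not tell look-alikes from the thing itself.
- bot.trace(query, picture): "region" (480x640 bool, what is visible of it).
- bot.spot_point(query, picture): "xyz" ([x, y, z] in m, in world coordinates, good to about 4 mm: a listed point, or the origin of a listed thing).
The state is a dict: "clock": time; "qpos": joint angles; "qd": joint speeds; "joint_efforts": joint torques, N m; "position": TCP position; "tool_rot": TCP orientation; "force": force on the tool from outside, world axes, zero at the start; "moment": the same for the moment, N m; "grip_width": finger opening in m; "finger_force": force on a finger pad.
Only numpy, scipy, OpenCV 4.12 (cv2) and the standard library are available. Lean on these libraries where they do the work, as an engineer would, in place of code of your own. Each camera call takes 0.05 s, during which the arm holds its last target. There are 200 camera calls.

### The job

The lamp foot switch on the bench mat has been repaired: pick up its cover, set it on the open base the right way round so that the button comes up through the hole and both dowels go into their sockets, then press it down against the button's spring until the seam is fully shut all round. Finish while you are still holding it pressed shut with the gripper, because the screws go in next and it springs open if you let go. The base stays flat on the bench mat, and the meter, solder spool, dish of screws and screwdriver are left where they are.

Things in the scene. Friction and masses are not known exactly. Their poses are not given: they have to be found in the camera images.
- foot_cover: Loose upper half of the foot switch: ivory plastic open-bottomed shell 120 (x) x 58 (y) x 26 mm high, ~90 g, walls and top 3 mm, standing right way up on its rim on the mat. Origin: centre of its rim plane (underside), x lengthwise, z up. Flat upright long sides, 58 mm apart, to grip. Button hole nearer the +x end; four low ribs on the -x half; two screw holes in the top at (-46, 16), (46, -16).
- cover_hole (a point): On the axis of the cover's round button hole (33 mm in diameter), level with the cover's top face: (14, 0, 26) mm from the cover's origin, same axes.
- socket_a (a point): Mouth centre of a dowel socket inside the cover, near its -x end: (-46, -16, 1) mm from the cover's origin. 7.4 mm in diameter, 15 mm deep, open downwards; not visible from above. Takes dowel a.
- socket_b (a point): Mouth centre of the other, equal dowel socket, near the +x end: (46, 16, 1) mm from the cover's origin. Takes dowel b.
- foot_base: Loose lower half of the foot switch: ivory open tray on a steel plate and rubber feet, 120 (x) x 58 (y) mm, ~450 g, lying on the mat. Origin: centre of its underside, x lengthwise, z up; rim 18 mm above the underside. Black switch block with the button at x = +14 mm, y = 0; rubber cord entry on the -x end. The cover fits only with its x along the base's x; turned round, the button stops it.
- dowel_a (a point): Top centre of the steel dowel near the base's -x end: (-46, -16, 30) mm from the base's origin. 6 mm in diameter, stands 12 mm above the rim, the last 4 mm tapered.
- dowel_b (a point): Top centre of the other, equal dowel, near the +x end: (46, 16, 30) mm from the base's origin.
- base_rim (a point): Centre of the base's rim plane: 18 mm above the base's origin, same axes. The cover's origin comes to this point when the foot switch is shut.
- button_top (a point): Centre of the top of the button's black cap, 28 mm in diameter. Free, it stands 38 mm above the base's rim; when the foot switch is shut it stands about 7 mm proud of the cover's top.
- foot_button (a joint): Travel of the button, m: 0 free (up), 0.010 at most. Its spring pushes up with 3 N at 0 and 1 N more per mm. Its flange, 36 mm in diameter (top 28 mm above the rim when free), meets the underside of the cover's top with the cover 5 mm open; shutting the cover takes it to 0.005 and needs 8 N in all, some 7 N besides the cover's weight.
- meter: Bystander: yellow and black hand-held multimeter lying flat, 180 x 88 x 45 mm. Origin at the centre of its underside, x along the length.
- solder_spool: Bystander: spool of solder with white flanges, 58 mm in diameter, 30 mm high, standing on its flange. Origin at the centre of its underside.
- screw_dish: Bystander: round steel dish with screws, 92 mm in diameter, 18 mm high. Origin at the centre of its underside.
- screwdriver: Bystander: screwdriver 200 mm long lying on the table, handle towards its -x. Origin at its underside, near the middle.
- mat: Flat grey-green bench mat, 360 x 540 mm and 2 mm thick, fixed; base and cover lie on it. Its top is 2 mm above the table. Origin at the centre of its underside.
Mind the look-alikes: they are no part of the job. What is shaped like the foot_cover but green is not meant. Leave any turquoise look-alike of the foot_base alone.

How it is judged:
On the way:
1. the cover has been lifted clear of the mat (height (world z) of foot_cover above 0.035 m and contact force between the fingers and foot_cover above 0.5 N), for 0.2 s.
At the end, for the whole second after the job is handed in: The fingers still press the cover shut (over 3 N): rims within 1.5 mm, centred within 3 mm, hole on the button within 4 mm, lengths aligned within 0.04 rad, faces parallel within 0.025 rad, button pushed in over 3 mm, base flat on the mat (under 0.04 rad, 3 mm), cover at rest (under 20 mm/s) (z of foot_cover in the frame of base_rim between -0.003 and 0.0015 m and horizontal distance between foot_cover and base_rim below 0.003 m and horizontal distance between cover_hole and button_top below 0.004 m and angle between the x axis of foot_cover and the x axis of foot_base, either way round below 0.04 rad and angle between the z axis of foot_cover and the z axis of foot_base, either way round below 0.025 rad and value of joint foot_button above 0.003 m and contact force between the fingers and foot_cover above 3 N and angle between foot_base's own z axis and vertical below 0.04 rad and height (world z) of foot_base below 0.005 m and linear speed of foot_cover below 0.02 m/s); the arm keeps its last pose, push and grip.
It fails at once if the meter was moved more than 3 cm (distance of meter from where it was at the start of the episode above 0.03 m).
It fails at once if the solder spool was moved more than 3 cm (distance of solder_spool from where it was at the start of the episode above 0.03 m).
It fails at once if the dish of screws was moved more than 3 cm (distance of screw_dish from where it was at the start of the episode above 0.03 m).
It fails at once if the screwdriver was moved more than 3 cm (distance of screwdriver from where it was at the start of the episode above 0.03 m).
It also fails if it takes over 35 s, if anything falls off the work surface, if the arm or the gripper's body presses on something with over 40 N, if the wrist force passes 120 N, or if a joint passes its speed limit or range.

## Working session

There is one attempt and no reset: what is moved stays moved. The work goes in short steps, Python scripts to look and compute and a shell command to move; the robot and the scene stay as the last step left them, time stands still between calls to the robot, and variables do not carry over. Pictures are saved under pics/ and viewed, at most 10 in all, crops included, and the job is handed in when it is done.

```bash
mkdir -p pics; cat > h.py <<'E'
import numpy as np,cv2
from workcell import bot
from scipy.spatial.transform import Rotation as Ro
def save(f,n): cv2.imwrite('pics/'+n,f['img'][:,:,::-1])
def st():
    o=bot.observe(); print({k:np.round(o[k],4).tolist() for k in('clock','position','tool_rot','force','grip_width','finger_force')}); return o
def proj(f,X): 
    p=f['intrinsics']@(f['R']@np.array(X)+f['t']); return np.round(p[:2]/p[2])
E
python3 - <<'E'
from h import *
o=st(); print(bot.tip_reach)
f=bot.grab_frame('top'); save(f,'top.png')
for n in ['foot_cover','foot_base','cover_hole','button_top','dowel_a','dowel_b','meter','solder_spool','screw_dish','screwdriver','mat']:
    for r in bot.spot_point(n,f): print(n,round(r['conf'],2),np.round(r['xyz'],3),proj(f,r['xyz']))
print(-f['R'].T@f['t'])
E
```

```text
{'clock': 0.0, 'position': [0.2552, 0.5702, 0.3033], 'tool_rot': [-3.1405, 0.0001, 2.7208], 'force': [-0.7938, 0.785, -0.058], 'grip_width': 0.0855, 'finger_force': 0.0}
0.0726
foot_cover 0.97 [ 0.229 -0.28   0.002] [422. 344.]
foot_cover 0.72 [ 0.472 -0.015  0.008] [322. 251.]
foot_cover 0.59 [ 0.546 -0.162 -0.004] [377. 224.]
foot_cover 0.39 [ 0.552 -0.18   0.03 ] [385. 221.]
foot_base 0.74 [0.619 0.106 0.003] [277. 196.]
foot_base 0.72 [ 0.834  0.188 -0.002] [249. 118.]
cover_hole 0.98 [ 0.217 -0.288  0.025] [427. 350.]
cover_hole 0.88 [ 0.463 -0.006  0.028] [319. 254.]
button_top 0.67 [0.632 0.105 0.058] [276. 188.]
button_top 0.52 [0.841 0.176 0.059] [250. 108.]
dowel_a 0.97 [0.86  0.145 0.031] [263. 105.]
dowel_a 0.88 [0.574 0.082 0.028] [286. 212.]
dowel_a 0.67 [0.667 0.129 0.032] [268. 176.]
dowel_a 0.67 [0.808 0.228 0.031] [232. 124.]
dowel_a 0.55 [0.628 0.106 0.056] [276. 189.]
dowel_b 0.97 [0.86  0.145 0.031] [263. 105.]
dowel_b 0.88 [0.574 0.082 0.028] [286. 212.]
dowel_b 0.67 [0.667 0.129 0.032] [268. 176.]
dowel_b 0.67 [0.808 0.228 0.031] [232. 124.]
dowel_b 0.55 [0.628 0.106 0.056] [276. 189.]
meter 0.75 [ 0.497  0.381 -0.004] [174. 241.]
solder_spool 0.68 [ 0.626 -0.367 -0.001] [452. 195.]
screw_dish 0.69 [ 0.789 -0.078 -0.   ] [346. 135.]
screw_dish 0.18 [ 0.626 -0.366 -0.001] [452. 195.]
screwdriver 0.64 [ 0.426 -0.373 -0.002] [455. 270.]
screwdriver 0.25 [ 0.791 -0.076 -0.001] [345. 134.]
mat 0.84 [ 0.55   0.002 -0.002] [316. 222.]
mat 0.59 [ 0.627 -0.366 -0.001] [452. 195.]
[0.40965314 0.0068247  1.37504478]
```

View pics/top.png

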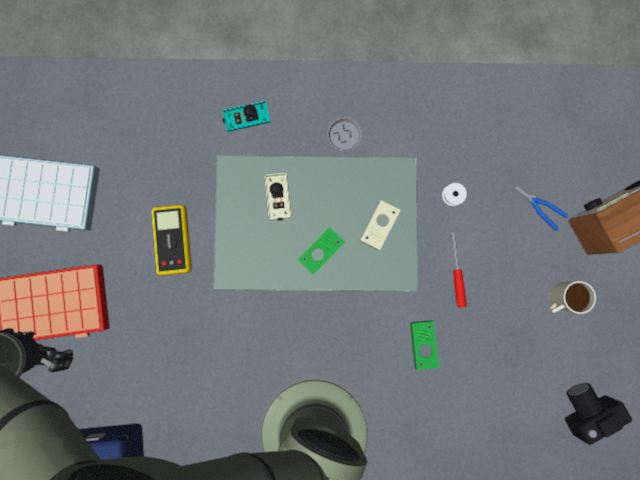

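The picture shows the ivory cover at about (380,225) with its hole at the lower end (~(376,231)), and the ivory base at (277,196) with the button at (276,188) and the cord end at (280,219). Green covers are at (322,251) and (425,345), and a turquoise base at (247,115); I leave all three alone. I'll move over the cover.

```bash
R='python3 -m jog'
$R '[[[-34,-33,0,0,0,0,1],[-34,-33,0,0,0,0,1],[-34,-33,0,0,0,0,1],[-34,-33,0,0,0,0,1],[-34,-33,0,0,0,0,1]]]'
$R '[[[-34,-33,0,0,0,0,1],[-34,-33,0,0,0,0,1],[-34,-33,0,0,0,0,1],[-34,-33,0,0,0,0,1],[-34,-33,0,0,0,0,1]]]'
$R '[[[-34,-33,0,0,0,0,1],[-34,-33,0,0,0,0,1],[-34,-33,0,0,0,0,1],[-34,-33,0,0,0,0,1],[-17,-17,0,0,0,0,1]]]'
```

```text
clock: 1.1
position: [0.3435, 0.3486, 0.3041]
tool_rot: [3.141, 0.0, 2.721]
force: [1.8, 0.6, -0.0]
grip_width: 0.0855
finger_force: 0.0
clock: 1.6
position: [0.4312, 0.1285, 0.3042]
tool_rot: [3.141, 0.0, 2.721]
force: [1.5, 0.7, 0.0]
grip_width: 0.0854
finger_force: 0.0
clock: 2.1
position: [0.5103, -0.072, 0.3041]
tool_rot: [-3.141, 0.001, 2.717]
force: [-0.6, 0.8, -0.1]
grip_width: 0.0856
finger_force: 0.0
```

```bash
python3 - <<'E'
from h import *
st()
w=bot.grab_frame('wrist'); save(w,'w1.png'); print(np.round(w['tool_from_camera'],3))
for n in ['foot_cover','cover_hole','foot_base','button_top','dowel_a']:
    for r in bot.spot_point(n,w): print(n,round(r['conf'],2),np.round(r['xyz'],3))
E
```

```text
{'clock': 2.1, 'position': [0.5103, -0.072, 0.3041], 'tool_rot': [-3.1409, 0.0011, 2.7175], 'force': [-0.6246, 0.8294, -0.1381], 'grip_width': 0.0856, 'finger_force': 0.0}
[[-0.    -0.953 -0.302  0.076]
 [ 1.     0.    -0.    -0.   ]
 [ 0.    -0.302  0.953 -0.072]
 [ 0.     0.     0.     1.   ]]
foot_cover 0.27 [ 0.789 -0.077  0.003]
cover_hole 0.59 [ 0.555 -0.176  0.026]
foot_base 0.91 [0.62  0.103 0.006]
button_top 0.93 [0.63  0.102 0.064]
button_top 0.54 [ 0.554 -0.177  0.027]
dowel_a 0.82 [0.663 0.128 0.034]
dowel_a 0.64 [0.572 0.084 0.034]
```

View pics/w1.png

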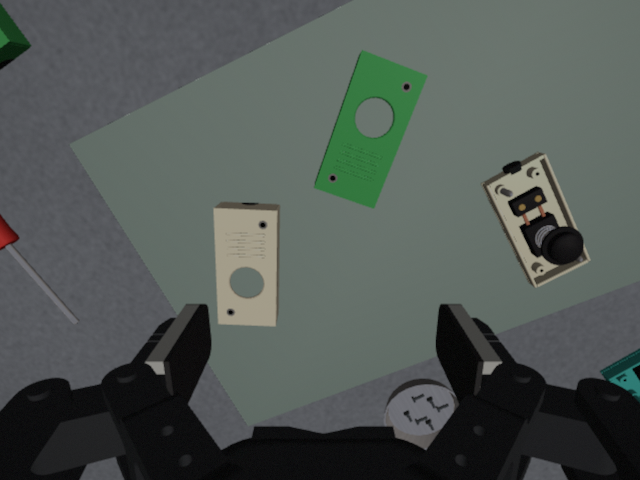

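The wrist picture settles the orientation: the ivory cover is at (247,265), its hole at (247,283) on the far side and its ribs near the top (y≈245). The cover's x axis therefore points at yaw ≈ -0.42. The ivory base at (537,220) has its cord at (512,167) and its button at the far end. I only need to turn the cover by about +0.5.

```bash
R='python3 -m jog'
$R '[[[-17,-19,26,0,0,0,1],[-17,-19,26,0,0,0,1],[-17,-19,26,0,0,0,1],[-17,-19,26,0,0,0,1],[0,0,0,0,0,0,1]]]'
cat >> h.py <<'E'
def unproj(w,o,px,z):
    "world point at height z seen at wrist pixels px"
    R=Ro.from_euler('xyz',o['tool_rot']).as_matrix(); T=w['tool_from_camera']
    d=np.c_[px,np.ones(len(px))]@np.linalg.inv(w['intrinsics']).T@(R@T[:3,:3]).T
    c=R@T[:3,3]+o['position']
    return c+d*((z-c[2])/d[:,2])[:,None]
def totool(o,v): return Ro.from_euler('xyz',o['tool_rot']).as_matrix().T@np.array(v)*1000
E
python3 - <<'E'
from h import *
o=st()
w=bot.grab_frame('wrist'); save(w,'w2.png')
for n in ['foot_cover','cover_hole']:
    for r in bot.spot_point(n,w): print(n,round(r['conf'],2),np.round(r['xyz'],3))
for r in bot.trace('foot_cover',w):
    m=r['region'].astype(np.uint8); b=cv2.minAreaRect(cv2.findNonZero(m)); print(round(r['conf'],2),m.sum(),b)
im=w['img'].astype(int)
np.save('w2.npy',w['img'])
E
```

```text
clock: 2.9
position: [0.5398, -0.1669, 0.197]
tool_rot: [-3.14, -0.003, 2.719]
force: [-1.2, 1.3, 0.3]
grip_width: 0.0851
finger_force: 0.0
{'clock': 2.9, 'position': [0.5398, -0.1669, 0.197], 'tool_rot': [-3.1397, -0.0034, 2.7192], 'force': [-1.2383, 1.2799, 0.3021], 'grip_width': 0.0851, 'finger_force': 0.0}
foot_cover 0.76 [ 0.476 -0.012  0.003]
foot_cover 0.58 [ 0.542 -0.172  0.003]
cover_hole 0.64 [ 0.498 -0.163  0.004]
0.87 14345 ((511.023681640625, 56.36436462402344), (114.68292236328125, 171.5396270751953), 23.29456329345703)
0.83 14671 ((324.4349365234375, 233.49717712402344), (96.47407531738281, 181.2200927734375), 2.4895529747009277)
```

View pics/w2.png

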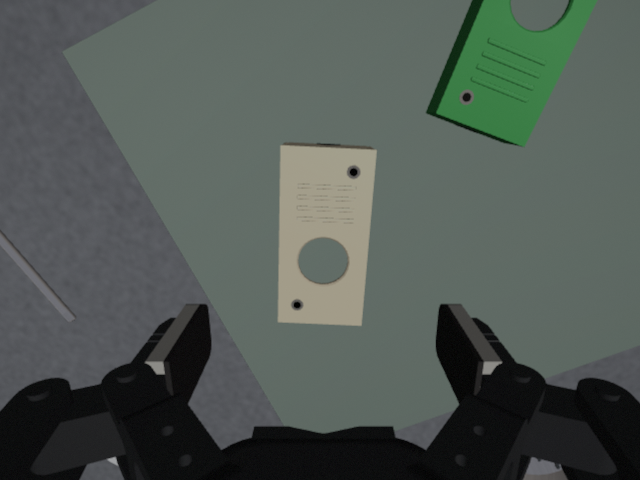

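The cover is well in view: top-face corners (281,145), (377,150), (361,325), (278,322), screw holes (354,172) and (297,305), hole centre (323,260). I'll fit its pose from these.

```bash
cat >> h.py <<'E'
def fit(L,W):
    "planar rigid fit of local L (m) to world W: origin, yaw, residuals mm"
    L=np.array(L)/1000.; l=L.mean(0); w=W[:,:2].mean(0); A=L-l; B=W[:,:2]-w
    y=np.arctan2((A[:,0]*B[:,1]-A[:,1]*B[:,0]).sum(),(A*B).sum()); r=np.array([[np.cos(y),-np.sin(y)],[np.sin(y),np.cos(y)]])
    t=w-r@l; return t,y,np.round((W[:,:2]-(L@r.T+t))*1000,1).tolist()
E
python3 - <<'E'
from h import *
o=st(); w=bot.grab_frame('wrist')
px=[(281,145),(377,150),(361,325),(278,322),(354,172),(297,305),(323,260)]
L=[(-60,-29),(-60,29),(60,29),(60,-29),(-46,16),(46,-16),(14,0)]
t,y,e=fit(L,unproj(w,o,np.array(px,float),.028)); print(t,y,e)
d=np.r_[t,0]-o['position']; d[2]=0; print('to go',totool(o,d),'wz',-(y+np.pi-o['tool_rot'][2]))
E
```

```text
{'clock': 3.1, 'position': [0.541, -0.1639, 0.2007], 'tool_rot': [3.1409, 0.0007, 2.7224], 'force': [-0.3197, 0.0371, 0.504], 'grip_width': 0.0853, 'finger_force': 0.0}
[ 0.54812762 -0.16675266] -0.4690155104537641 [[-1.3, 0.1], [-0.7, 1.0], [1.2, -0.1], [1.2, -1.1], [-0.6, 0.8], [1.2, -1.1], [-0.9, 0.4]]
to go [-7.70592823e+00  3.30179600e-01  5.29456022e-03] wz 0.04983630398301786
```

```bash
R='python3 -m jog'
$R '[[[-9,0,30,0,0,0.025,1],[-8,0,30,0,0,0.025,1],[0,0,30,0,0,0,1],[0,0,20,0,0,0,1],[0,0,10,0,0,0,1]]]'
$R '[[[0,0,0,0,0,0,0],[0,0,0,0,0,0,0],[0,0,0,0,0,0,0],[0,0,0,0,0,0,0],[0,0,0,0,0,0,0]]]' 80
$R '[[[0,0,0,0,0,0,0],[0,0,0,0,0,0,0],[0,0,0,0,0,0,0]]]' 80
```

```text
clock: 3.65
position: [0.556, -0.1713, 0.0791]
tool_rot: [3.141, -0.001, 2.672]
force: [0.2, 0.5, 0.1]
grip_width: 0.0856
finger_force: 0.0
clock: 4.15
position: [0.5568, -0.1724, 0.0817]
tool_rot: [3.141, 0.002, 2.671]
force: [-0.9, 1.7, 5.4]
grip_width: 0.0561
finger_force: 85.4
clock: 4.45
position: [0.5567, -0.1724, 0.0816]
tool_rot: [3.141, 0.002, 2.671]
force: [-1.4, -0.2, 5.4]
grip_width: 0.0559
finger_force: 85.4
```

```bash
R='python3 -m jog'
$R '[[[0,0,-10,0,0,0,0],[0,0,-40,0,0,0,0],[0,0,-45,0,0,0,0],[0,0,-45,0,0,0,0],[0,0,-20,0,0,0,0]]]'
$R '[[[5,30,0,0,0,0,0],[5,45,0,0,0,0,0],[5,45,0,0,0,0,0],[5,40,0,0,0,0,0],[0,20,0,0,0,0,0]]]'
$R '[[[0,0,0,0,0,-0.118,0],[0,0,0,0,0,-0.118,0],[0,0,0,0,0,-0.118,0],[0,0,0,0,0,-0.118,0],[0,0,0,0,0,-0.118,0]]]'
$R '[[[0,0,0,0,0,0,0],[0,0,0,0,0,0,0],[0,0,0,0,0,0,0]]]'
python3 - <<'E'
from h import *
o=st(); w=bot.grab_frame('wrist'); save(w,'w3.png')
for n in ['foot_base','button_top','dowel_a','cover_hole','foot_cover']:
    for r in bot.spot_point(n,w): print(n,round(r['conf'],2),np.round(r['xyz'],4))
E
```

```text
clock: 4.95
position: [0.5569, -0.1728, 0.2455]
tool_rot: [3.14, 0.006, 2.67]
force: [0.7, -0.5, -1.4]
grip_width: 0.0561
finger_force: 85.6
clock: 5.45
position: [0.6206, 0.0014, 0.2414]
tool_rot: [3.139, 0.001, 2.675]
force: [0.7, -0.0, -0.9]
grip_width: 0.0562
finger_force: 85.6
clock: 5.95
position: [0.6199, -0.0036, 0.2412]
tool_rot: [-3.141, 0.001, -3.018]
force: [-1.1, 0.4, -1.0]
grip_width: 0.0563
finger_force: 85.5
clock: 6.25
position: [0.6199, -0.0032, 0.2404]
tool_rot: [-3.141, 0.0, -3.026]
force: [-0.6, -0.1, -1.0]
grip_width: 0.0561
finger_force: 85.5
{'clock': 6.25, 'position': [0.6199, -0.0032, 0.2404], 'tool_rot': [-3.1413, 0.0004, -3.0256], 'force': [-0.5731, -0.1206, -1.0099], 'grip_width': 0.0561, 'finger_force': 85.5167}
foot_base 0.75 [0.6335 0.1052 0.0617]
foot_base 0.67 [0.6175 0.1043 0.0061]
foot_base 0.57 [0.8396 0.1896 0.0014]
button_top 0.93 [0.6321 0.1044 0.0605]
dowel_a 0.8 [0.664  0.1277 0.0369]
dowel_a 0.65 [0.8101 0.2344 0.0322]
dowel_a 0.6 [0.5745 0.0814 0.0357]
foot_cover 0.79 [ 0.4781 -0.0123  0.0016]
foot_cover 0.62 [ 0.606  -0.0048  0.1607]
```

View pics/w3.png

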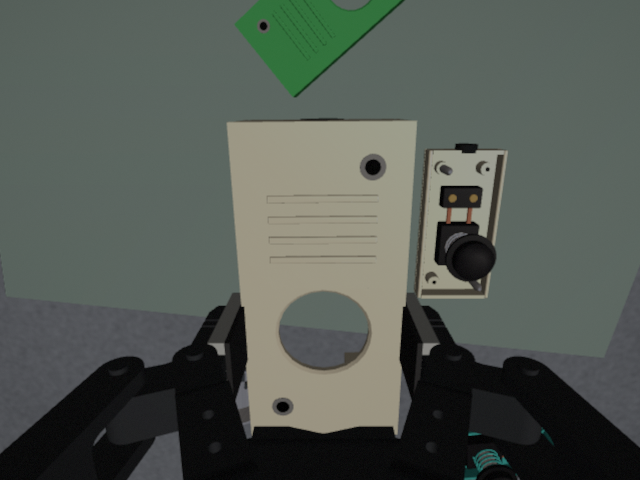

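The cover is held square: screw holes at (372,167) and (283,407), hole at (324,332). The base is visible at (463,225), cord up at (466,148). I'll zoom in for exact points.

```bash
python3 - <<'E'
import cv2
i=cv2.imread('pics/w3.png')[135:310,400:530]
cv2.imwrite('pics/w3c.png',cv2.resize(i,None,fx=3.4,fy=3.4,interpolation=cv2.INTER_CUBIC))
E
```

```text
(no output)
```

View pics/w3c.png

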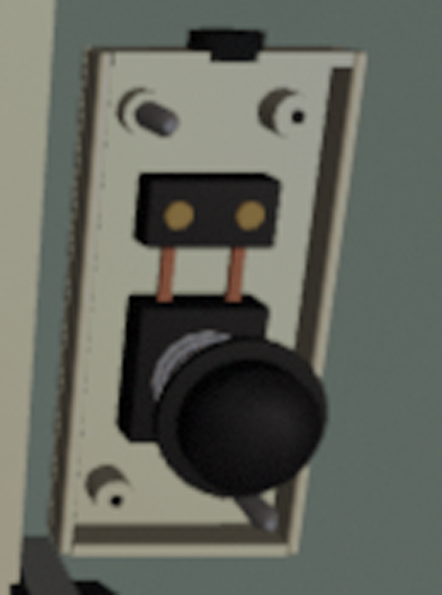

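The crop shows dowel a's tip at about (450.6,171.8), dowel b's tip at (478.5,287.9), the cap centre at (475.6,260.6) and the rim corners clearly. I'll fit base and cover from these and work out the move.

```bash
python3 - <<'E'
from h import *
o=st(); w=bot.grab_frame('wrist')
c=lambda p:np.array(p,float)/3.4+(400,135)
D=unproj(w,o,c([(172,125),(267,520)]),.032); Rm=unproj(w,o,c([(366,54),(297,553),(70,550),(98,50)]),.020); B=unproj(w,o,c([(257,427)]),.058)
LD=[(-46,-16),(46,16)]; LR=[(-60,29),(60,29),(60,-29),(-60,-29)]
print('dowels',*fit(LD,D)); print('rim',*fit(LR,Rm)); print('btn',B)
tb,yb,e=fit(LD+LR+[(14,0)],np.r_[D,Rm,B]); print('all',tb,yb,e)
C=unproj(w,o,np.array([(372,167),(283,407),(324.5,332),(228,123),(416,122)],float),o['position'][2]-.0536)
tc,yc,e=fit([(-46,16),(46,-16),(14,0),(-60,-29),(-60,29)],C); print('cover',tc,yc,e)
print('turn wz',-(yb-yc)); 
d=np.r_[tb-tc,0]; print('shift (before turn)',totool(o,d)); print('cover in tool',totool(o,np.r_[tc,0]-[*o['position'][:2],0]))
E
```

```text
{'clock': 6.55, 'position': [0.6199, -0.0029, 0.2399], 'tool_rot': [-3.1415, -0.0001, -3.0228], 'force': [-0.572, -0.0713, -1.0766], 'grip_width': 0.0563, 'finger_force': 85.5147}
dowels [0.61924785 0.10339099] 0.11101318056179249 [[0.5, 0.2], [-0.5, -0.2]]
rim [0.61927873 0.10405037] 0.12687201508380977 [[1.0, -0.2], [0.4, -1.0], [-1.2, 1.6], [-0.3, -0.3]]
btn [[0.63148396 0.10439761 0.058     ]]
all [0.61902863 0.10366614] 0.12303000618244304 [[0.4, 0.5], [0.0, -1.0], [1.2, -0.1], [0.5, -0.4], [-0.8, 2.2], [0.1, -0.2], [-1.4, -1.0]]
cover [ 0.60793871 -0.00525068] 0.12800985056040873 [[-0.3, -0.1], [1.0, -0.2], [-0.4, 0.2], [-0.3, 0.0], [-0.0, 0.1]]
turn wz 0.004979844377965684
shift (before turn) [-2.39157593e+01  1.06835836e+02 -1.26524340e-02]
cover in tool [ 1.21555330e+01 -9.52199385e-01  1.48148085e-03]
```

```bash
R='python3 -m jog'
$R '[[[-8,36,0,0,0,0,0],[-8,36,20,0,0,0,0],[-8,35,20,0,0,0,0],[0,0,30,0,0,0,0],[0,0,30,0,0,0,0]]]'
$R '[[[0,0,17,0,0,0,0],[0,0,5,0,0,0,0],[0,0,0,0,0,0,0],[0,0,0,0,0,0,0]]]'
python3 - <<'E'
from h import *
o=st(); w=bot.grab_frame('wrist'); save(w,'w4.png')
cv2.imwrite('pics/w4c.png',cv2.resize(w['img'][220:440,220:440,::-1],None,fx=2.5,fy=2.5,interpolation=cv2.INTER_CUBIC))
s=bot.grab_frame('scene'); save(s,'s4.png')
p=proj(s,[.62,.104,.03]).astype(int); print(p)
E
```

```text
clock: 7.1
position: [0.631, 0.1077, 0.139]
tool_rot: [3.141, 0.001, -3.021]
force: [-0.5, -0.7, -0.6]
grip_width: 0.0561
finger_force: 85.6
clock: 7.5
position: [0.6317, 0.106, 0.1192]
tool_rot: [3.141, 0.002, -3.023]
force: [0.1, 0.1, -0.8]
grip_width: 0.056
finger_force: 85.5
{'clock': 7.5, 'position': [0.6317, 0.106, 0.1192], 'tool_rot': [3.1415, 0.0017, -3.0229], 'force': [0.1474, 0.1099, -0.8243], 'grip_width': 0.056, 'finger_force': 85.5144}
[362 297]
```

View pics/w4c.png

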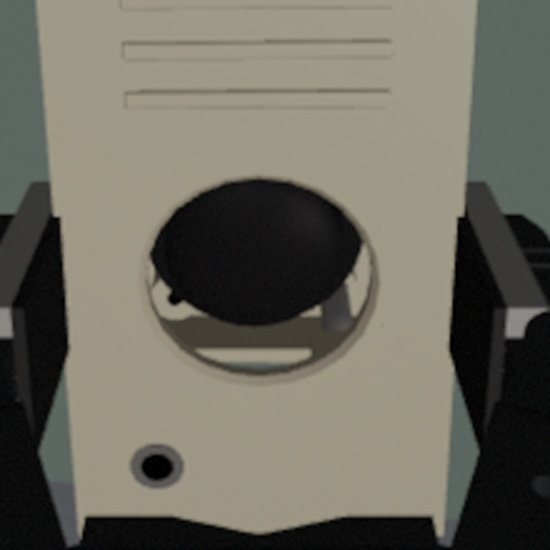

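The cap shows through the hole, slightly left of centre, but sits below the hole plane so parallax matters. I'll lower until the cap is level with the top face, still just above the dowels, and compare directly.

```bash
R='python3 -m jog'
$R '[[[0,0,4,0,0,0,0],[0,0,2.5,0,0,0,0],[0,0,0,0,0,0,0],[0,0,0,0,0,0,0]]]'
python3 - <<'E'
from h import *
o=st(); w=bot.grab_frame('wrist'); save(w,'w5.png')
g=cv2.convertScaleAbs(w['img'][220:440,220:440,::-1],alpha=1.6,beta=20)
cv2.imwrite('pics/w5c.png',cv2.resize(g,None,fx=2.5,fy=2.5,interpolation=cv2.INTER_CUBIC)); print(w['intrinsics'])
E
```

```text
clock: 8.0
position: [0.631, 0.1061, 0.1114]
tool_rot: [-3.142, -0.0, -3.022]
force: [0.3, -0.5, -1.5]
grip_width: 0.0563
finger_force: 85.5
{'clock': 8.0, 'position': [0.631, 0.1061, 0.1114], 'tool_rot': [-3.1416, -0.0001, -3.0224], 'force': [0.2986, -0.5302, -1.5393], 'grip_width': 0.0563, 'finger_force': 85.5141}
[[390.11856828   0.         323.09487809]
 [  0.         390.11856828 233.03534577]
 [  0.           0.           1.        ]]
```

View pics/w5c.png

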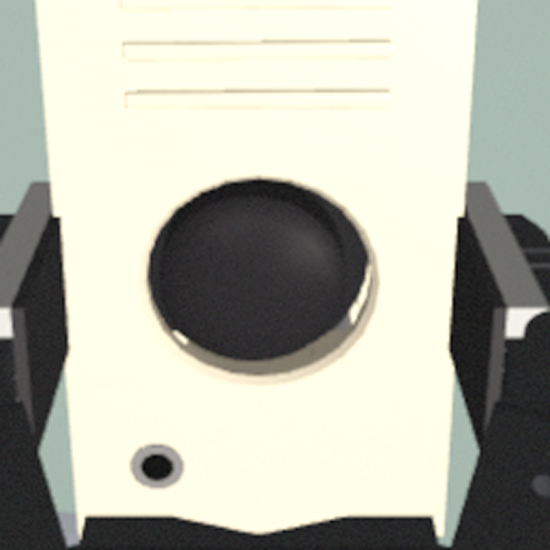

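Cap face centre is at about (253,278) and hole centre at (262,280) in the crop, at 6.9 px/mm. The hole must shift about 1.2 mm towards tool -y. I'll correct that and descend gently.

```bash
R='python3 -m jog'
$R '[[[0.3,-1.2,0,0,0,0,0],[0,0,0,0,0,0,0],[0,0,2,0,0,0,0],[0,0,1,0,0,0,0],[0,0,0,0,0,0,0]]]'
$R '[[[0,0,1,0,0,0,0],[0,0,1,0,0,0,0],[0,0,1,0,0,0,0],[0,0,0,0,0,0,0]]]'
```

```text
clock: 8.55
position: [0.6309, 0.105, 0.1082]
tool_rot: [3.142, 0.0, -3.022]
force: [1.2, -0.8, -1.5]
grip_width: 0.0559
finger_force: 85.6
clock: 8.95
position: [0.6311, 0.105, 0.1054]
tool_rot: [3.142, 0.001, -3.022]
force: [2.9, -0.1, -0.2]
grip_width: 0.0562
finger_force: 85.8
```

```bash
R='python3 -m jog'
$R '[[[0,0,1,0,0,0,0],[0,0,1,0,0,0,0],[0,0,1,0,0,0,0],[0,0,0,0,0,0,0]]]'
$R '[[[0,0,1,0,0,0,0],[0,0,1,0,0,0,0],[0,0,0,0,0,0,0]]]'
$R '[[[0,0,1,0,0,0,0],[0,0,0,0,0,0,0],[0,0,0,0,0,0,0]]]'
```

```text
clock: 9.35
position: [0.6311, 0.105, 0.1026]
tool_rot: [3.141, 0.001, -3.022]
force: [3.5, 0.6, 3.9]
grip_width: 0.056
finger_force: 86.3
clock: 9.65
position: [0.6311, 0.105, 0.1007]
tool_rot: [3.141, 0.001, -3.023]
force: [2.4, 1.1, 6.0]
grip_width: 0.0565
finger_force: 86.5
clock: 9.95
position: [0.6311, 0.105, 0.0998]
tool_rot: [3.141, 0.001, -3.023]
force: [2.0, 0.7, 6.3]
grip_width: 0.056
finger_force: 86.6
```

```bash
R='python3 -m jog'
$R '[[[0,0,0.5,0,0,0,0],[0,0,0.5,0,0,0,0],[0,0,0,0,0,0,0],[0,0,0,0,0,0,0]]]'
$R '[[[0,0,0.5,0,0,0,0],[0,0,0,0,0,0,0],[0,0,0,0,0,0,0]]]'
```

```text
clock: 10.35
position: [0.6312, 0.105, 0.0996]
tool_rot: [3.141, 0.001, -3.023]
force: [-1.9, 1.5, 21.5]
grip_width: 0.0559
finger_force: 88.2
clock: 10.65
position: [0.6312, 0.1051, 0.0995]
tool_rot: [3.141, 0.001, -3.023]
force: [-5.3, -0.8, 29.8]
grip_width: 0.056
finger_force: 89.1
```

The stop is hard at TCP z 0.0996, exactly the predicted shut height, with the force well above the spring's. One look to confirm the seam.

```bash
python3 - <<'E'
from h import *
o=st(); s=bot.grab_frame('scene'); x,y=proj(s,[.62,.104,.03]).astype(int)
cv2.imwrite('pics/s6.png',cv2.resize(s['img'][y-70:y+70,x-90:x+90,::-1],None,fx=4,fy=4,interpolation=cv2.INTER_CUBIC))
E
```

```text
{'clock': 10.65, 'position': [0.6312, 0.1051, 0.0995], 'tool_rot': [3.1413, 0.0012, -3.0226], 'force': [-5.3075, -0.8204, 29.848], 'grip_width': 0.056, 'finger_force': 89.1213}
```

View pics/s6.png

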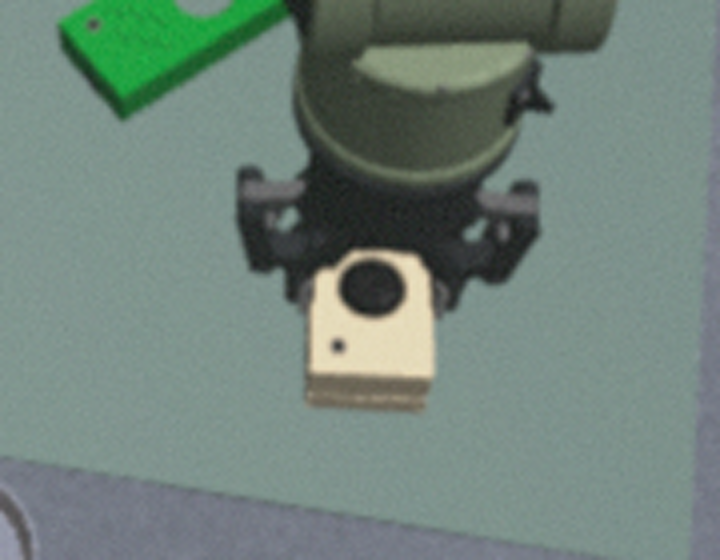

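The cover sits aligned on the base, the button at (372,287) comes up through the hole, and the end seam at y≈395 is shut and even. Handing in while it is held pressed.

```bash
python3 -c "
from workcell import bot
print(bot.job_done())"
```

```text
the job is handed in; nothing more can be done
None
```

I set the cover on the base the right way round with the button up through its hole, and handed the job in at about 10.7 s still pressing it shut with about 30 N; the seam looked shut at the one end I could see, and the hand-in gave no verdict.

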